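# Show the tube's pellet to the inspection camera

### The job

Gently draw the glass tube with the orange stopper out of the blue rack and show its pointed end to the inspection camera: hold the tube in the air in line with the camera's line of sight, stopper away from the lens, with the tip centred 6 cm in front of the lens. Finish while still holding it there, still and in a soft grip, without touching the camera; leave the other tubes standing in the rack and the beaker and flask where they are.

Things in the scene. Friction and masses are not known exactly. Their poses are not given: they have to be found in the camera images.
- tube_center (a point): Middle of the tube to show, on its axis, 60 mm above its tip; z runs from tip to stopper. Round clear glass, 28 mm in diameter, 120 mm long: glass up to 105 mm, then an ORANGE stopper, 24 mm in diameter. 40 to 85 g. Thin: breaks if the two fingers' forces on it add up to over 90 N (45 N each) or the rack presses it with over 20 N. In the rack, glass is bare from 52 to 111 mm above the table.
- tube_tip (a point): Centre of the flat tip of the tube to show (lower end, 60 mm below tube_center; same axes). The lowest 24 mm of glass taper to the tip, 12 mm across, the last 13 mm filled by a brown pellet. In the rack the tip stands 6 mm above the table.
- rack: Blue rack fixed to the table, 70 x 196 mm, 52 mm high; origin at the centre of its underside. Three holes, 34 mm wide (3 mm play round a tube), in its 6 mm top plate, at y = -60, 0 and +60 mm of its own y axis; tubes stand on its 6 mm floor, any tube in any hole. Room for fingers on its -x and +x sides.
- camera: Inspection camera fixed on a dark stand. Origin: centre of the lens front, 130 mm above the table; its z axis is the line of sight, out of the lens, upwards and roughly towards the robot, 35 degrees off vertical. Black barrel 46 mm in diameter, 83 mm long; white light ring 72 mm in diameter round it, 4 mm behind the lens front. Base plate 120 x 100 x 14 mm.
- tube_white_center (a point): Middle of a same-sized tube with a WHITE stopper in the rack, to be left in its hole (60 mm above its tip).
- tube_green_center (a point): Middle of a same-sized tube with a GREEN stopper in the rack, to be left in its hole (60 mm above its tip).
- beaker_center (a point): Middle (40 mm up) of an open glass beaker, 68 mm in diameter, 80 mm high, loose; leave it alone.
- flask_center (a point): Middle (88 mm up) of a slender glass flask with a white stopper, 64 mm in diameter at the bottom, 176 mm high, loose; leave it alone.
Mind the look-alikes: they are no part of the job. Leave any yellow look-alike of the part that bears tube_center alone. Leave any red look-alike of the part that bears camera alone.

How it is judged:
By the outcome, as a careful person would: the job done as asked, in the order asked, and still so for the second after the job is handed in, while the arm keeps its last pose, push and grip.
It also fails if it takes over 38 s, if anything falls off the work surface, if the arm or the gripper's body presses on something with over 40 N, if the wrist force passes 120 N, or if a joint passes its speed limit or range.

### The arm

A 7-joint arm with a two-finger parallel gripper is mounted at the origin on the work surface. World frame = base frame: x ahead of the robot, y to its left, z up, the work surface at z = 0. Lengths are in m, angles in rad, forces in N, time in s.
With the tool pointing down it reaches from about 0.4 to 0.9 m from the base axis. Payload 5.6 kg.
Tool frame: the origin (TCP) lies midway between the tips of the shut fingers; the grasp point (between the pads) lies 19 mm behind it; z points along the fingers, y is the line along which they close (so a half turn about z gives the same grasp; the last joint's range is limited). The gripper opens to 92 mm and grips with 3 to 60 N. Pads are 20 mm wide; open, the fingers measure 128 mm over their backs; the gripper's body (75 mm by 189 mm) begins 69 mm behind the grasp point.
Start: joints at [-1.184, 0.468, -0.012, 1.603, 0.006, 1.071, -0.056], TCP at [0.271, 0.591, 0.215] pointing down, gripper open.
Joint ranges: [-2.53, 2.53], [-0.31, 2.02], [-1.57, 1.55], [0.28, 2.44], [-1.29, 4.43], [0.15, 1.84], [-2.92, 2.92]. Speed limits (rad/s): [2.57, 2.57, 3.14, 3.14, 3.14, 3.14, 3.14].

### API

Orientations are given as a 3x3 rotation matrix whose columns are the frame's x, y, z axes.
In Python, from station import env, effector, solver, viewer, workorder, search_frame, tip_of gives the robot as it stands. Calls block until the motion is done:
- env.reach(position, orientation): joint-space move of the TCP to a pose.
- env.movel(position, frame=None, rate=0.15): straight line of the TCP; frame=None keeps the orientation; rate is the mean speed in m/s.
- env.goto_joints(angles): joint-space move.
- effector.release() and effector.grasp(squeeze=None): open the fingers fully, or close them until they stop; squeeze is the grip in N (None keeps the last).
- env.pause(seconds).
- solver.inverse_kinematics(position, orientation): joint angles nearest the present ones, or None.
- env.sense(): the state.
- viewer.read_camera(name): name is "scene" or "top" or "wrist"; returns (picture, depth): 400x640x3 uint8, red, green, blue; 400x640 float32, m along the optical axis (not along the pixel's ray), 0 where there is no reading.
- viewer.camera_info(name): a dict with "intrinsics" (3x3 intrinsics, pixels), "eye" and "rotation" of the camera in the world; the wrist camera has in their place "T_tool_cam" (4x4, takes a point from camera to tool coordinates, whose origin is the TCP and whose axes are the flange's). Camera axes: x right, y up, looking along -z (the intrinsics and any distortion apply to the point x, -y, -z); pixel columns grow to the right and rows downward; lengths in m; the calibration is good to about 2 mm. The wrist camera is an equidistant fisheye: a pixel r from the principal point sees the ray r / f radians off the axis. A picture is of the moment at which its call begins: read the wrist's pose just before it. camera_info takes no time and is no camera call.
A pose or a line that the arm cannot do raises env.PlanningError and nothing moves.
- workorder.finish_job(): hands the job in; it is judged then, once.
Trained networks look in the newest picture that a camera, given by its name, has taken for a name from the list of things; names that differ only in an ending like _2 or _b are one class to them, and where a whole thing is asked for, a point or a joint stands for the part that bears it (a point fixed in the world has none). Each returns a list of dicts, best first, with "score" (0 to 1); they miss things now and then, are a little off and sometimes report something else, mostly with a low value. They report only what shows in the picture. A call takes as long as a camera call. They do not tell look-alikes from the thing itself.
- search_frame(camera, name): "at" ([x, y, z] in m, in world coordinates, good to about 4 mm: the middle of the surface that is visible of it).
- tip_of(camera, name): "at" ([x, y, z] in m, in world coordinates, good to about 4 mm: a listed point, or the origin of a listed thing).
The state is a dict: "t": time; "joint_positions": joint angles; "joint_velocities": joint speeds; "tau": joint torques, N m; "ee_pos": TCP position; "tcp_rot": TCP orientation; "wrist_force": force on the tool from outside, world axes, zero at the start; "moment": the same for the moment, N m; "gripper_width": finger opening in m; "grasp_force": force on a finger pad.
Only numpy, scipy, OpenCV 4.12 (cv2) and the standard library are available. Lean on these libraries where they do the work, as an engineer would, in place of code of your own. Each camera call takes 0.05 s, during which the arm holds its last target. There are 200 camera calls.

## Working session

There is one attempt and no reset: what is moved stays moved. The work goes in short steps, each a Python script; the robot and the scene stay as the last script left them, time stands still between calls to the robot, and variables do not carry over. Pictures are saved under pics/ and viewed, at most 10 in all, crops included, and the job is handed in when it is done.

```bash
ls; mkdir -p pics
python3 - <<'E'
from station import env, viewer, search_frame, tip_of
import cv2, numpy as np
for c in ("scene","top"):
    im,d=viewer.read_camera(c); cv2.imwrite(f"pics/{c}0.png",im[:,:,::-1])
    info=viewer.camera_info(c); K=np.array(info["intrinsics"]);R=np.array(info["rotation"]);e=np.array(info["eye"])
    print(c,{k:np.round(v,3).tolist() if not isinstance(v,str) else v for k,v in info.items()})
    for n in ("tube_center","tube_tip","rack","camera","tube_white_center","tube_green_center","beaker_center","flask_center"):
        for q in tip_of(c,n)[:3]:
            p=np.array(q["at"]); u=R.T@(p-e); u=K@[u[0],-u[1],-u[2]]; u=u[:2]/u[2]
            print(n,np.round(p,3),round(q["score"],2),u.round())
print(env.sense()["t"])
E
```

```text
pics
scene {'intrinsics': [[391.71, 0.0, 318.126], [0.0, 391.71, 195.31], [0.0, 0.0, 1.0]], 'eye': [1.046, 0.303, 0.846], 'rotation': [[-0.538, -0.682, 0.496], [0.843, -0.432, 0.32], [-0.004, 0.59, 0.807]]}
tube_center [0.484 0.186 0.065] 0.7 [404. 207.]
tube_center [0.562 0.238 0.06 ] 0.56 [410. 242.]
tube_tip [ 0.569  0.239 -0.004] 0.75 [404. 257.]
rack [0.478 0.126 0.002] 0.85 [380. 208.]
rack [ 0.673 -0.209  0.129] 0.71 [222. 173.]
camera [ 0.662 -0.029  0.131] 0.85 [287. 203.]
camera [ 0.476  0.129 -0.001] 0.66 [381. 209.]
camera [ 0.674 -0.211  0.13 ] 0.6 [221. 173.]
tube_white_center [0.475 0.127 0.061] 0.51 [383. 195.]
tube_green_center [0.472 0.069 0.062] 0.8 [363. 184.]
beaker_center [ 0.433 -0.209  0.044] 0.85 [283. 137.]
flask_center [0.794 0.172 0.088] 0.68 [333. 305.]
top {'intrinsics': [[438.538, 0.0, 316.691], [0.0, 438.538, 202.103], [0.0, 0.0, 1.0]], 'eye': [0.533, 0.027, 1.057], 'rotation': [[0.0, 0.998, -0.061], [-1.0, 0.001, 0.014], [0.014, 0.061, 0.998]]}
tube_center [0.563 0.24  0.064] 0.67 [216. 216.]
tube_center [0.484 0.185 0.066] 0.6 [240. 251.]
tube_tip [0.481 0.187 0.01 ] 0.65 [243. 251.]
tube_tip [ 0.564  0.237 -0.001] 0.52 [223. 216.]
rack [0.474 0.125 0.001] 0.66 [269. 254.]
camera [ 0.673 -0.208  0.128] 0.69 [420. 163.]
camera [ 0.662 -0.033  0.131] 0.58 [339. 168.]
tube_white_center [0.477 0.125 0.063] 0.43 [267. 254.]
tube_green_center [0.471 0.065 0.063] 0.5 [294. 257.]
beaker_center [ 0.431 -0.216  0.042] 0.97 [416. 273.]
flask_center [0.794 0.169 0.086] 0.66 [247. 113.]
0.9
```

Run:
```python
import cv2, numpy as np
a=cv2.imread("pics/scene0.png")[90:350,160:500]; b=cv2.imread("pics/top0.png")[80:300,180:460]
a=cv2.resize(a,None,fx=1.75,fy=1.75,interpolation=3); b=cv2.resize(b,None,fx=2.5,fy=2.5,interpolation=3)
cv2.imwrite("pics/a.png",a);cv2.imwrite("pics/b.png",b)
```

```text
(no output)
```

View pics/a.png

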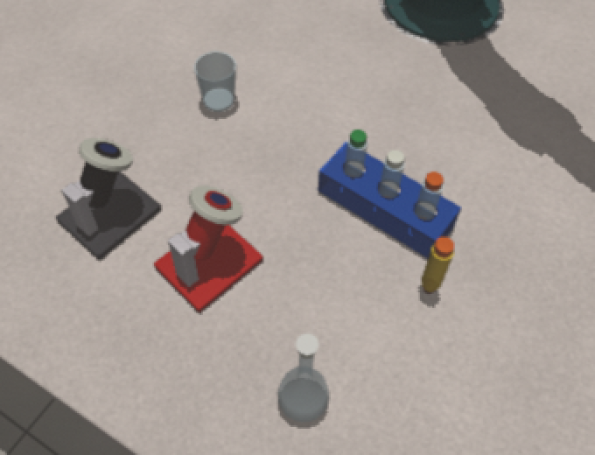

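View pics/b.png

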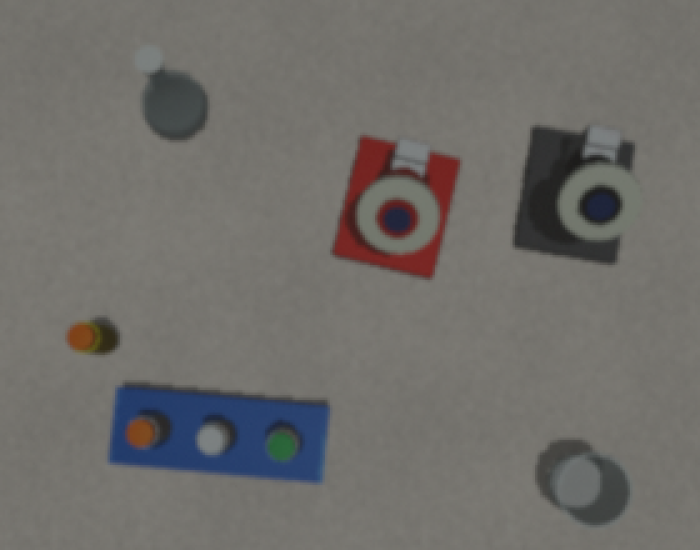

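The clear orange-stoppered tube I want is in the rack's end hole at scene px (404,207) and top px (240,251). It could be mistaken for the yellow tube standing outside the rack at scene (410,242) and top (216,216). The black camera to use is at scene (221,173) and top (420,163); the red look-alike is at (287,203) and (339,168). Next I'll fit the ring plane and stopper from depth, then move above the tube for a closer look.

```bash
cat > h.py <<'E'
import numpy as np, cv2
from station import env, effector, solver, viewer, search_frame, tip_of
def cloud(c):
    """picture and world point per pixel (NaN without a reading)"""
    s=env.sense() if c=="wrist" else None
    im,d=viewer.read_camera(c); I=viewer.camera_info(c); K=np.array(I["intrinsics"])
    v,u=np.mgrid[:400,:640].astype(float)
    x=(u-K[0,2])/K[0,0]; y=(v-K[1,2])/K[1,1]
    if c=="wrist":
        r=np.hypot(x,y)+1e-9; k=np.tan(np.minimum(r,1.5))/r; x=x*k; y=y*k
    P=np.stack([x*d,-y*d,-d],-1).astype(float); P[d==0]=np.nan
    if c=="wrist":
        T=np.array(I["T_tool_cam"]); P=P@T[:3,:3].T+T[:3,3]; P=P@np.array(s["tcp_rot"]).T+s["ee_pos"]
    else: P=P@np.array(I["rotation"]).T+I["eye"]
    return im,P
def ring(im,P,guess,z=None):
    """light ring: white pixels near guess -> centre, normal"""
    hsv=cv2.cvtColor(im,cv2.COLOR_RGB2HSV)
    with np.errstate(invalid="ignore"):
        m=(np.linalg.norm(P-guess,axis=-1)<.05)&(hsv[...,1]<70)&(hsv[...,2]>.6*np.nanmax(np.where(np.linalg.norm(P-guess,axis=-1)<.05,hsv[...,2],0)))
    m=cv2.erode(m.astype(np.uint8),np.ones((2,2)))>0
    Q=P[m]
    for _ in range(6):
        c=Q.mean(0); n=np.linalg.svd(Q-c,full_matrices=False)[2][2]; n*=np.sign(n[2])
        e=abs((Q-c)@n); Q=Q[e<max(.003,2*np.median(e))]
    # circle fit in plane
    a=np.cross(n,[0,1,0]); a/=np.linalg.norm(a); b=np.cross(n,a); X=(Q-c)@np.stack([a,b],1)
    s=np.linalg.lstsq(np.c_[2*X,np.ones(len(X))],(X**2).sum(1),rcond=None)[0]
    return c+s[0]*a+s[1]*b, n, len(Q), e.std()
def stopper(im,P,guess):
    hsv=cv2.cvtColor(im,cv2.COLOR_RGB2HSV)
    with np.errstate(invalid="ignore"):
        m=(np.linalg.norm((P-guess)[...,:2],axis=-1)<.028)&(P[...,2]>.1)&(hsv[...,1]>120)&((hsv[...,0]<16))
    t=P[m]; top=t[t[:,2]>np.percentile(t[:,2],90)-.004]
    return (top.min(0)+top.max(0))/2, top.mean(0), len(top)
E
python3 - <<'E'
from h import *
np.set_printoptions(precision=4,suppress=True)
G=np.array([.673,-.209,.13])
for c in ("scene","top"):
    im,P=cloud(c)
    C,n,N,s=ring(im,P,G); print(c,"ring",C,n,N,s,"tilt",np.degrees(np.arccos(n[2])),"az",np.degrees(np.arctan2(n[1],n[0])))
    print(stopper(im,P,np.array([.484,.186,.12])))
s=env.sense(); print(np.array(s["tcp_rot"]))
ya=np.array([.994,-.105,0]); ya/=np.linalg.norm(ya); z=np.array([0,0,-1.])
az=np.radians(180); cz=np.array([np.sin(np.radians(35))*np.cos(az),np.sin(np.radians(35))*np.sin(az),np.cos(np.radians(35))])
for sg in (1,-1):
    R=np.stack([np.cross(sg*ya,z),sg*ya,z],1); print(sg,solver.inverse_kinematics([.484,.186,.062],R),solver.inverse_kinematics([.484,.186,.30],R))
for r in range(0,360,45):
    y=np.array([np.cos(np.radians(35)),0,np.sin(np.radians(35))])*np.cos(np.radians(r))+np.array([0,1,0])*np.sin(np.radians(r))
    R=np.stack([np.cross(y,-cz),y,-cz],1); q=solver.inverse_kinematics(G+cz*.117,R); print(r,None if q is None else np.round(q,2))
E
```

```text
scene ring [ 0.682  -0.2039  0.1278] [-0.5536  0.1087  0.8256] 197 0.0006367934322714148 tilt 34.34789511150273 az 168.8873941643382
(array([0.485 , 0.1858, 0.1251]), array([0.4856, 0.1854, 0.1252]), 62)
top ring [ 0.6779 -0.2077  0.1265] [-0.5584  0.0947  0.8242] 500 0.0007580820268281689 tilt 34.49612221018652 az 170.37197493828603
(array([0.4835, 0.1851, 0.1266]), array([0.4831, 0.1846, 0.1256]), 76)
[[-0.909   0.4167  0.0001]
 [ 0.4167  0.909   0.0001]
 [-0.      0.0001 -1.    ]]
1 [-0.73    0.4845  0.369   2.0522 -0.2805  0.6521 -0.2804] [-0.8026  0.1573  0.4206  1.8431 -0.0699  1.1556 -0.4636]
-1 [-0.2254  0.4868 -0.2525  2.0187  0.1922  0.6582  2.4339] [-0.3588  0.1677 -0.0822  1.8161  0.015   1.1584  2.5905]
0 [-0.36  0.29  0.89  2.13 -1.14  0.52  1.38]
45 [-0.43  0.31  0.98  2.13 -1.18  0.55  2.2 ]
90 [-0.19  0.25  0.67  2.12 -1.04  0.46  2.87]
135 [-0.53  0.37  1.13  2.13 -1.25  0.63 -2.46]
180 [-0.53  0.37  1.13  2.13 -1.25  0.63 -1.67]
225 [-0.18  0.24  0.66  2.12 -1.04  0.45 -1.06]
270 [-0.05  0.23  0.51  2.11 -0.97  0.42 -0.33]
315 [-0.23  0.25  0.72  2.12 -1.06  0.47  0.53]
```

Run:
```python
from h import *
np.set_printoptions(precision=4,suppress=True)
ya=np.array([.994,-.105,0]); ya/=np.linalg.norm(ya); z=np.array([0,0,-1.])
R=np.stack([np.cross(ya,z),ya,z],1)
env.reach([.484,.186,.215],R)
s=env.sense(); print(s["t"],s["ee_pos"],s["joint_positions"])
im,P=cloud("wrist"); cv2.imwrite("pics/w1.png",im[:,:,::-1])
print(stopper(im,P,np.array([.484,.186,.12])))
for n in ("tube_center","tube_white_center","tube_green_center","camera"): print(n,[(np.round(q["at"],4),round(q["score"],2)) for q in tip_of("wrist",n)[:3]])
try: print(ring(im,P,np.array([.677,-.207,.13])))
except Exception as e: print(e)
```

```text
2.675 [0.4837 0.1877 0.2149] [-0.7915  0.2493  0.4195  1.9442 -0.1224  0.9724 -0.4163]
(array([0.4846, 0.1927, 0.2306]), array([0.4831, 0.1865, 0.1276]), 481)
tube_center [(array([0.5657, 0.2394, 0.0608]), 0.86), (array([0.4875, 0.189 , 0.0628]), 0.65)]
tube_white_center [(array([0.4784, 0.1241, 0.0644]), 0.7)]
tube_green_center [(array([0.4731, 0.066 , 0.0638]), 0.6)]
camera [(array([0.4844, 0.1871, 0.0627]), 0.19)]
index 2 is out of bounds for axis 0 with size 0h.py:24: RuntimeWarning: Mean of empty slice.
  c=Q.mean(0); n=np.linalg.svd(Q-c,full_matrices=False)[2][2]; n*=np.sign(n[2])
  ret = um.true_divide(
```

View pics/w1.png

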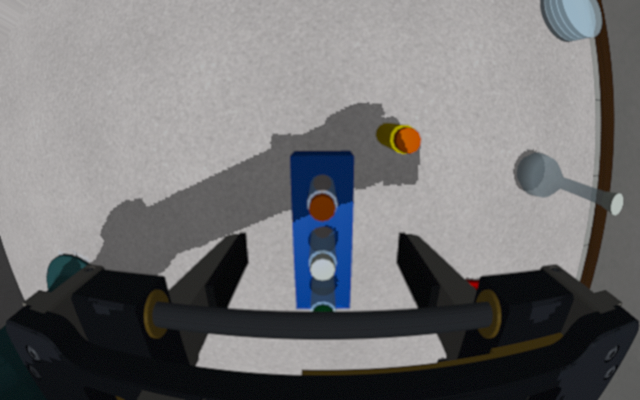

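The wrist view shows the clear tube with the orange stopper at (322,205) in the rack's end hole, the yellow look-alike outside at (405,140), and white at (322,268). The fingers straddle the right column, so I'll descend, grip softly and lift.

Run:
```python
from h import *
np.set_printoptions(precision=4,suppress=True)
env.movel([.484,.186,.10],rate=.15); env.pause(.1)
s=env.sense(); print(s["t"],s["ee_pos"],s["wrist_force"])
env.movel([.484,.186,.062],rate=.1); env.pause(.2)
s=env.sense(); print(s["t"],s["ee_pos"],s["wrist_force"])
effector.grasp(10); env.pause(.2)
s=env.sense(); print(s["t"],s["ee_pos"],s["wrist_force"],s["gripper_width"],s["grasp_force"])
```

```text
3.9417 [0.4848 0.1863 0.101 ] [-0.0004 -0.3752  0.6978]
4.675 [0.4845 0.1862 0.0626] [-0.5952 -0.7825  0.1432]
5.8583 [0.484 0.186 0.062] [-0.266  -0.4137  0.183 ] 0.027651220065287772 9.99239020049572
```

Run:
```python
from h import *
np.set_printoptions(precision=4,suppress=True)
for zz in (.075,.12,.26):
    env.movel([.484,.186,zz],rate=.05 if zz<.13 else .15)
    s=env.sense(); print(s["t"],s["ee_pos"],s["wrist_force"],s["gripper_width"],s["grasp_force"])
def final(az,tilt=35):
    a,t=np.radians([az,tilt]); return np.array([np.sin(t)*np.cos(a),np.sin(t)*np.sin(a),np.cos(t)])
cz=final(169.7); L=np.array([.6755,-.2075,.130])
u=np.cross([0,0,1],cz); u/=np.linalg.norm(u); v=np.cross(u,cz)
q0=np.array(s["joint_positions"])
for r in range(0,360,30):
    y=u*np.cos(np.radians(r))+v*np.sin(np.radians(r)); R=np.stack([np.cross(y,-cz),y,-cz],1)
    q=solver.inverse_kinematics(L+cz*.117,R); q2=solver.inverse_kinematics(L+cz*.22,R)
    if q is not None and q2 is not None: print(r,y.round(2),np.abs(q-q0).max().round(2),np.round(q,2),np.round(q2,2))
```

```text
6.2667 [0.4843 0.1862 0.0755] [ 0.5569  0.8414 -1.6276] 0.02754826883389097 9.991946965456009
7.3167 [0.4837 0.1859 0.1197] [-0.1311 -0.1646 -1.3844] 0.027839062099567876 9.991948083043098
8.4 [0.4834 0.1858 0.2591] [-0.2384  0.2111 -0.7346] 0.027812137966600068 9.991947636008263
0 [-0.18 -0.98  0.  ] 0.76 [-0.34  0.23  0.73  2.15 -0.85  0.31 -0.67] [-0.46 -0.08  0.75  2.17 -0.04  0.42 -1.41]
30 [-0.56 -0.78 -0.29] 0.96 [-0.56  0.28  1.    2.16 -1.05  0.38 -1.02] [-0.28 -0.06  0.58  2.17 -0.1   0.42 -1.89]
60 [-0.79 -0.37 -0.5 ] 1.15 [-0.5   0.26  0.92  2.16 -0.99  0.36 -1.59] [-0.15 -0.05  0.45  2.16 -0.13  0.42 -2.39]
90 [-0.81  0.15 -0.57] 1.54 [-0.66  0.33  1.13  2.16 -1.15  0.44 -1.98] [ 0.54 -0.01 -0.23  2.12 -0.19  0.42 -2.87]
120 [-0.61  0.62 -0.5 ] 3.28 [ 0.44  0.21 -0.16  2.1  -0.13  0.22  2.84] [-0.84 -0.17  1.09  2.19  0.21  0.43  2.56]
150 [-0.25  0.93 -0.29] 2.59 [ 0.59  0.23 -0.33  2.09  0.05  0.22  2.15] [-0.82 -0.16  1.07  2.18  0.19  0.43  2.06]
180 [ 0.18  0.98 -0.  ] 2.5 [ 0.17  0.2   0.14  2.12 -0.41  0.24  2.05] [-0.82 -0.16  1.07  2.18  0.19  0.43  1.53]
210 [0.56 0.78 0.29] 1.89 [ 0.26  0.2   0.04  2.12 -0.32  0.23  1.45] [-0.83 -0.17  1.08  2.18  0.2   0.43  1.  ]
240 [0.79 0.37 0.5 ] 1.5 [ 0.11  0.2   0.2   2.12 -0.46  0.24  1.06] [-0.85 -0.18  1.1   2.19  0.23  0.43  0.45]
270 [ 0.81 -0.15  0.57] 1.2 [-0.16  0.21  0.51  2.14 -0.7   0.27  0.76] [-0.84 -0.17  1.08  2.19  0.21  0.43 -0.05]
300 [ 0.61 -0.62  0.5 ] 0.79 [-0.22  0.21  0.59  2.14 -0.75  0.28  0.28] [-0.76 -0.14  1.02  2.18  0.13  0.43 -0.51]
330 [ 0.25 -0.93  0.29] 0.78 [-0.25  0.21  0.62  2.14 -0.78  0.29 -0.22] [-0.62 -0.11  0.9   2.18  0.03  0.42 -0.95]
```

```bash
cat >> h.py <<'E'
def axis(az,tilt=35):
    a,t=np.radians([az,tilt]); return np.array([np.sin(t)*np.cos(a),np.sin(t)*np.sin(a),np.cos(t)])
def toolR(cz,r=300):
    u=np.cross([0,0,1],cz); u/=np.linalg.norm(u); v=np.cross(u,cz)
    y=u*np.cos(np.radians(r))+v*np.sin(np.radians(r)); return np.stack([np.cross(y,-cz),y,-cz],1)
E
python3 - <<'E'
from h import *
np.set_printoptions(precision=4,suppress=True)
cz=axis(169.7); L=np.array([.6755,-.2075,.130])
env.reach(L+cz*.206,toolR(cz)); env.pause(.3)
s=env.sense(); print(s["t"],s["ee_pos"],L+cz*.206,s["wrist_force"],s["gripper_width"],s["grasp_force"],s["joint_positions"])
print(np.abs(np.array(s["tcp_rot"])-toolR(cz)).max())
im,P=cloud("wrist"); cv2.imwrite("pics/w2.png",im[:,:,::-1])
for n in ("camera","tube_tip","tube_center"): print(n,[(np.round(q["at"],4),round(q["score"],2)) for q in tip_of("wrist",n)[:3]])
try: print(ring(im,P,L))
except Exception as e: print(e)
for c in ("scene","top"):
    im,P=cloud(c); cv2.imwrite(f"pics/{c}2.png",im[:,:,::-1])
    for n in ("camera","tube_tip","tube_center"): print(c,n,[(np.round(q["at"],4),round(q["score"],2)) for q in tip_of(c,n)[:3]])
E
```

```text
10.1083 [ 0.5595 -0.1859  0.2988] [ 0.5592 -0.1864  0.2987] [ 0.0491  0.1308 -0.1106] 0.027629568386640838 9.992038384079933 [-0.8265 -0.096   1.1157  2.1851  0.0238  0.3921 -0.4071]
0.0007735764172712711
camera [(array([ 0.666 , -0.0337,  0.1296]), 0.93), (array([ 0.6741, -0.2055,  0.1323]), 0.9)]
tube_tip [(array([ 0.5899, -0.1919,  0.249 ]), 0.64), (array([0.5609, 0.2356, 0.0002]), 0.56)]
tube_center [(array([ 0.5621, -0.1832,  0.2974]), 0.81), (array([0.5641, 0.2404, 0.0566]), 0.75)]
(array([ 0.6785, -0.208 ,  0.1278]), array([-0.563 ,  0.0999,  0.8204]), 1611, np.float64(0.00045829426487934094))
scene camera [(array([ 0.6623, -0.0306,  0.1322]), 0.73), (array([ 0.6753, -0.2114,  0.1279]), 0.6), (array([0.4787, 0.1239, 0.0006]), 0.59)]
scene tube_tip [(array([ 0.5666,  0.2394, -0.0052]), 0.78), (array([ 0.5869, -0.1945,  0.253 ]), 0.75), (array([0.474 , 0.0693, 0.0647]), 0.16)]
scene tube_center [(array([0.5627, 0.237 , 0.0609]), 0.91), (array([ 0.5556, -0.1866,  0.3022]), 0.6)]
top camera [(array([ 0.6625, -0.0325,  0.1305]), 0.8)]
top tube_tip [(array([ 0.5887, -0.1902,  0.2581]), 0.8), (array([ 0.5621,  0.2392, -0.0018]), 0.77)]
top tube_center [(array([ 0.5541, -0.1871,  0.3024]), 0.88), (array([0.5629, 0.2367, 0.063 ]), 0.63)]
```

View pics/w2.png

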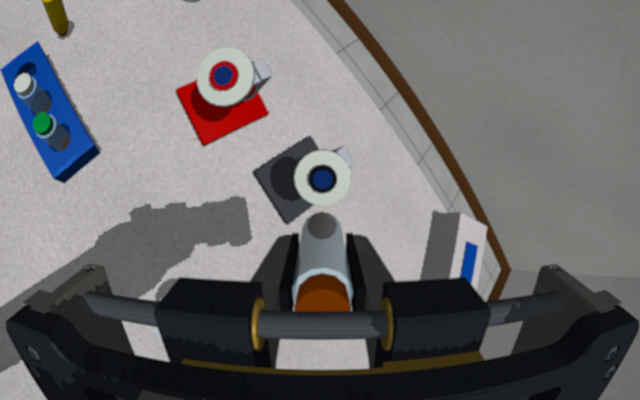

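The wrist view shows the black camera's ring at (322,178), with the held tube pointing straight at it (tip at (322,220)) and the rack with white and green still standing. The ring fit gives a 34.9° tilt and 170° azimuth, so I'll go in along the axis and then check.

Run:
```python
from h import *
np.set_printoptions(precision=4,suppress=True)
cz=axis(170); L=np.array([.6757,-.2075,.130]); R=toolR(cz)
env.movel(L+cz*.116,R,rate=.06); env.pause(.6)
s=env.sense(); p=np.array(s["ee_pos"]); print(s["t"],p-(L+cz*.116),s["wrist_force"],s["gripper_width"],s["grasp_force"])
print(np.abs(np.array(s["tcp_rot"])-R).max(),"tip exp",L+.06*cz)
for c in ("wrist","scene","top"):
    im,P=cloud(c); cv2.imwrite(f"pics/{c}3.png",im[:,:,::-1])
    for n in ("camera","tube_tip","tube_center"): 
        print(c,n,[(np.round(q["at"],4),round(q["score"],2),((np.array(q["at"])-L)@R).round(4)) for q in tip_of(c,n)[:3] if q["at"][1]<-.1])
    hsv=cv2.cvtColor(im,cv2.COLOR_RGB2HSV)
    with np.errstate(invalid="ignore"):
        X=(P-L)@R*[1,1,-1]; near=(np.hypot(X[...,0],X[...,1])<.022)&(X[...,2]>.055)&(X[...,2]<.19)
    Q=X[near]; h=hsv[near]; cv2.imwrite
    for lo,hi in ((.058,.075),(.075,.09),(.09,.105),(.105,.12),(.16,.172),(.172,.19)):
        k=(Q[:,2]>lo)&(Q[:,2]<hi)
        if k.sum()>5: print("  ",lo,k.sum(),Q[k].mean(0),"min",Q[k].min(0),"max",Q[k].max(0))
    try: print(" ring",ring(im,P,L))
    except Exception as e: print(e)
import numpy as np
a=cv2.imread("pics/scene3.png")[60:260,140:440]
cv2.imwrite("pics/s3c.png",cv2.resize(a,None,fx=2.6,fy=2.6,interpolation=3))
```

```text
13.5 [ 0. -0.  0.] [-0.2292  0.0818 -0.2606] 0.02792284367296385 9.992121756076813
1.447881987448607e-05 tip exp [ 0.6418 -0.2015  0.1791]
wrist camera [(array([ 0.6713, -0.2063,  0.1359]), 0.63, array([ 0.0002, -0.0005, -0.0074]))]
wrist tube_tip [(array([ 0.6436, -0.1984,  0.178 ]), 0.71, array([ 0.0031, -0.0014, -0.0584]))]
wrist tube_center [(array([ 0.6088, -0.1953,  0.2233]), 0.75, array([-0.0008, -0.0021, -0.1154]))]
   0.058 8 [0.0098 0.0004 0.0744] min [ 0.0088 -0.0011  0.0739] max [0.0103 0.0039 0.0747]
   0.075 79 [0.0102 0.0001 0.0874] min [ 0.0019 -0.0133  0.0752] max [0.013  0.0133 0.09  ]
   0.09 286 [ 0.0105 -0.0001  0.0978] min [-0.0006 -0.0132  0.0901] max [0.0137 0.0138 0.105 ]
   0.105 418 [ 0.0103 -0.0002  0.1137] min [ 0.     -0.0198  0.105 ] max [0.0136 0.0198 0.12  ]
   0.16 1530 [0.0081 0.     0.1661] min [-0.0099 -0.0194  0.16  ] max [0.0136 0.0193 0.172 ]
   0.172 2454 [0.0065 0.0001 0.1792] min [-0.0111 -0.0194  0.172 ] max [0.0123 0.0194 0.19  ]
 ring (array([ 0.6789, -0.2072,  0.128 ]), array([-0.563 ,  0.0996,  0.8204]), 2253, np.float64(0.0004039365868
[... 1225 characters left out ...]
.0038,  0.0019, -0.1197]))]
   0.058 9 [0.0051 0.0026 0.0686] min [-0.0014 -0.0041  0.0608] max [0.0093 0.0084 0.0748]
   0.075 27 [0.0077 0.004  0.085 ] min [-0.0044 -0.0117  0.0754] max [0.0132 0.0122 0.0894]
   0.09 51 [0.0093 0.0031 0.0977] min [-0.0016 -0.0113  0.0906] max [0.0129 0.0126 0.105 ]
   0.105 49 [0.01   0.0011 0.1139] min [ 0.0041 -0.0185  0.1055] max [0.013  0.0203 0.12  ]
   0.16 66 [ 0.0087 -0.0027  0.1652] min [-0.01   -0.0191  0.1601] max [0.0129 0.0191 0.1719]
   0.172 79 [ 0.0019 -0.0096  0.1792] min [-0.0103 -0.0199  0.1721] max [0.0114 0.0029 0.1893]
 ring (array([ 0.6782, -0.2078,  0.1267]), array([-0.5608,  0.0982,  0.8221]), 485, np.float64(0.000734540633650599))
```

View pics/s3c.png

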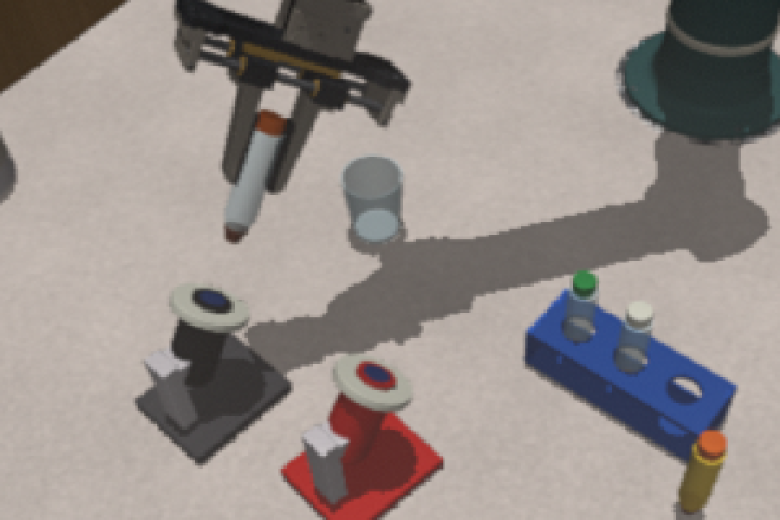

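View pics/wrist3.png

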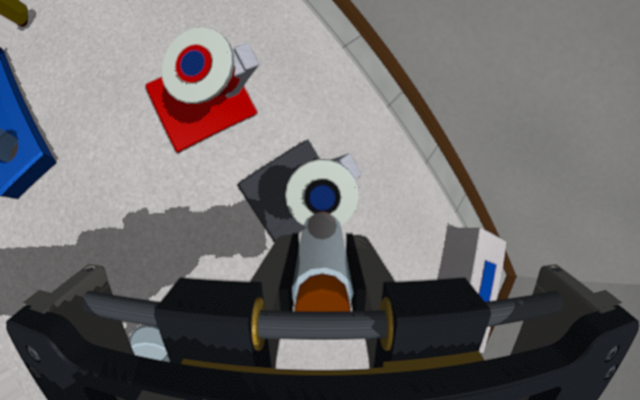

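The scene crop shows the tube at (255,185) in line with the black camera's lens at (212,300), with a gap to the lens. White and green are still in the rack, and the beaker, red stand and yellow tube are untouched. The wrist view shows tip (322,222) and lens (322,195) in line. Depth puts the tube on the tool axis to within about 1 mm and the tip at about 60 mm from the lens, so I'm handing in.

Run:
```python
from station import env, workorder
s=env.sense(); print(s["t"],abs(s["joint_velocities"]).max() if hasattr(s["joint_velocities"],"max") else s["joint_velocities"],s["grasp_force"])
print(workorder.finish_job())
```

```text
14.1 0.0022451727505739694 9.992004409432411
the job is handed in; nothing more can be done
None
```

The job is handed in at about 14 s: the arm is holding the orange-stoppered tube still on the black camera's line of sight, stopper away from the lens, tip measured about 6 cm in front of it, at a 10 N grip, with nothing else disturbed (no verdict was returned).

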